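Turn over a leaf of the stain sample book

ROBOT

A 7-joint arm with a two-finger parallel gripper is mounted at the origin on the work surface. World frame = base frame: x ahead of the robot, y to its left, z up, the work surface at z = 0. Lengths are in mm, angles in rad, forces in N, time in s.
With the tool pointing down it reaches from about 425 to 925 mm from the base axis. Payload 6.8 kg.
Tool frame: the origin (TCP) lies midway between the tips of the shut fingers; the grasp point (between the pads) lies 19 mm behind it; y points along the fingers, x is the direction in which the jaws open and shut, and the axes are right-handed (so a half turn about y gives the same grasp; the last joint's range is limited). The gripper opens to 88 mm and grips with 3 to 60 N. Pads are 20 mm wide; open, the fingers measure 115 mm over their backs; the gripper's body (75 mm by 178 mm) begins 61 mm behind the grasp point.
Start: joints at [-1.359, 0.477, 0.022, 1.555, -0.011, 1.109, -0.083], TCP at [212.2, 640.796, 186.864] pointing down, gripper open.
Joint ranges: [-2.96, 2.96], [-0.34, 2.1], [-1.41, 1.46], [0.24, 2.44], [-1.37, 4.51], [0.17, 1.92], [-2.96, 2.96]. Speed limits (rad/s): [2.39, 2.39, 3.14, 3.14, 3.14, 3.14, 3.14].

INTERFACE

Orientations are given as a rotation vector (axis times angle).
In Python, from station import manip gives the robot as it stands. The module is installed in compiled form; this text tells all that it offers.
- The arm moves only by the tool step_arm, never from a script. Its argument "motion" is a list of rows, each an object of numbers: "tx", "ty", "tz": the shift along the tool's x, y, z in mm; "ax", "ay", "az": the turn, a rotation vector about the tool's x, y, z in rad; "hand": the gripper's target within -1 to 1 (shut at 1, half-way at 0, fully open at -1). In form: [{"tx": .., "ty": .., "tz": .., "ax": .., "ay": .., "az": .., "hand": ..}, ...]. A call has 1 to 10 rows; each row shifts and turns the pose as measured when the row begins, along the tool's axes as they then stand; what a row does not reach is not made up. A row lasts 1/8 s, in which the tool goes at most 62.5 mm and 10.7 degrees, less where a joint would pass 70% of its speed; a pose out of reach is approached as far as the arm can. A call with a gripper value outside its range is refused whole. The fingers move at their own pace and stop on an object; "squeeze" is the grip in N (left out, the last holds). Time passes only in rows, so rows that do not move let the fingers close. It gives the time, the measured TCP pose, the force and the opening at its end, in the units of the state.
- manip.read_state(): the state, without advancing time (a new reading comes with each control period).
- manip.grab_frame(name): name is "scene" or "top"; returns (picture, depth): 384x512x3 uint8, red, green, blue; 384x512 float32, mm along the optical axis (not along the pixel's ray), 0 where there is no reading.
- manip.camera_info(name): a dict with "fx", "fy", "cx", "cy" (pixels), "D" ([k1, k2, p1, p2, k3] as OpenCV has them; the pictures are not rectified), "camera_from_world" (4x4, takes a point from world to camera coordinates). Camera axes: x right, y down, z forward; pixel columns grow to the right and rows downward; lengths in mm; the calibration is good to about 2 mm. A picture is of the moment at which its call begins. camera_info takes no time and is no camera call.
- manip.job_done(): hands the job in, once; it reports no verdict.
The state is a dict: "time": time; "joint_pos": joint angles; "dq": joint speeds; "tau": joint torques, N m; "tool_pos": TCP position; "tool_rot": TCP orientation; "ft_force": force on the tool from outside, world axes, zero at the start; "wrist_torque": the same for the moment, N m; "opening": finger opening in mm.
Only numpy, scipy, OpenCV 4.12 (cv2) and the standard library are available. Lean on these libraries where they do the work, as an engineer would, in place of code of your own. Each camera call takes 0.05 s, during which the arm holds its last target. There are 200 camera calls.

TASK

The stain sample book lies open on the bench with its top board, the cedar-red one, standing a little off the pile on the robot's right. Turn that board over its rings with the fingertips, as you would turn a page, so that it lies flat on the left-hand pile and the green sample is uncovered. Only push it: do not pinch it, fling it over or lean on it hard, leave the torch, spanner, saucer and dibber where they are, and finish clear of everything.

Things in the scene. Friction and masses are not known exactly. Their poses are not given: they have to be found in the camera images.
- book: Ring-bound book of wooden stain sample boards lying open on the bench; it does not move. Origin: on the bench top under the middle of the spine. x runs along the spine (at zero yaw straight away from the robot), y from the spine to the left-hand pile, z up. Each pile is four 8 mm boards, 32 mm high and 160 mm along x.
- spine (a point): Middle of the line about which boards turn: it runs along the book's x through the centres of the two steel rings, 36 mm above the bench. Rings: 72 mm over all, 4 mm wire, at x = -50 and +50 mm, tops 72 mm above the bench.
- left_pile (a point): On the top face of the left-hand pile (bare plywood), 32 mm above the bench, 100 mm from the spine. The pile's top board ends 174 mm from the spine, the lowest 153 mm; its boards have index tabs 46 mm wide that stick out 28 mm further at x = -55 or +55 mm.
- right_pile (a point): The same point on the right-hand pile, whose top board is the green sample that must be uncovered; same sizes and tab places as the left-hand pile.
- leaf (a joint): Angle in rad of the loose cedar-red top board about the spine line: 0 flat on the right-hand pile (book's -y side), pi/2 upright, pi (its stop) flat on the left-hand pile. Starts at 0.2 to 0.5. It binds on the rings, so it stays at any angle where it is left; turning it takes up to 2 N at its tab.
- leaf_mid (a point): Middle of the loose board, 100 mm from the spine line. Board: 8 mm thick, 160 mm along the spine, from 25 to 175 mm from the spine line, its middle plane passing through that line; flat, its top is 40 mm above the bench. About 110 g. One side cedar-red (up while it lies on the right), the other bare plywood (up once turned).
- leaf_tab (a point): Middle of the index tab of the loose board, 189 mm from the spine line, half-way through the thickness. The tab (46 mm along the spine, 28 mm outwards, 8 mm thick) is at x = 0 of the book, on the edge away from the rings; only the bench lies under it. Its frame is the board's: at angle 0 the board points to -y.
- torch: Yellow torch standing on its lens, 170 mm high, 60 mm across at the foot. Bystander. Origin: centre of its underside, z up.
- spanner: Chrome adjustable spanner lying flat, 200 mm long, 40 mm wide, 12 mm high. Bystander. Origin at its underside about mid-length, x towards the jaws.
- saucer: Terracotta saucer, 136 mm across, 24 mm high. Bystander. Origin: centre of its underside.
- dibber: Wooden dibber with a T handle, lying, about 245 mm long, 100 mm across the handle, 28 mm high. Bystander. Origin at its underside 62 mm from the middle of the T handle, x towards its steel point.

How it is judged:
By the outcome, as a careful person would: the job done as asked, in the order asked, and still so for the second after the job is handed in, with the robot touching nothing.
It also fails if it takes over 48 s, if anything falls off the work surface, if the arm or the gripper's body presses on something with over 40 N, if the wrist force passes 120 N, or if a joint passes its speed limit or range.

## Working session

There is one attempt and no reset: what is moved stays moved. The work goes in short steps, Python scripts to look and compute and a tool call to move; the robot and the scene stay as the last step left them, time stands still between calls to the robot, and variables do not carry over. Pictures are saved under pics/ and viewed, about 8 in all and at most 12, crops included, and the job is handed in when it is done.

Besides the shell and the picture viewer there is one more tool, called after "Call:" as name([rows], argument=value, ...), one row to a line, values as JSON. step_arm: Moves the arm, as the interface text tells. Its arguments: {"type":"object","properties":{"motion":{"type":"array","items":{"type":"object","properties":{"tx":{"type":"number"},"ty":{"type":"number"},"tz":{"type":"number"},"ax":{"type":"number"},"ay":{"type":"number"},"az":{"type":"number"},"hand":{"type":"number"}}}},"squeeze":{"type":"number"}},"required":["motion"]}

```bash
mkdir -p pics; cat > h.py <<'E'
from station import manip
import numpy as np, cv2
def cam(n):
    c=manip.camera_info(n); K=np.array([[c['fx'],0,c['cx']],[0,c['fy'],c['cy']],[0,0,1.]]); return K,np.array(c['D'],float),np.array(c['camera_from_world'])
def pts(n,uv,depth):
    """pixels + depth -> world"""
    K,D,T=cam(n); uv=np.asarray(uv,float).reshape(-1,2)
    p=cv2.undistortPoints(uv[:,None],K,D)[:,0]
    z=depth[uv[:,1].astype(int),uv[:,0].astype(int)]
    P=np.c_[p*z[:,None],z]
    return (P-T[:3,3])@T[:3,:3]
def plane(n,uv,h):
    K,D,T=cam(n); p=cv2.undistortPoints(np.asarray(uv,float).reshape(-1,1,2),K,D)[:,0]
    d=np.c_[p,np.ones(len(p))]@T[:3,:3]; c=-T[:3,:3].T@T[:3,3]
    return c+d*((h-c[2])/d[:,2])[:,None]
def save(n,tag):
    im,d=manip.grab_frame(n); cv2.imwrite(f'pics/{tag}.png',im[...,::-1]); np.save(f'pics/{tag}.npy',d); return im,d
E
python3 - <<'E'
from h import *
for n in('scene','top'):
    im,d=save(n,n+'0'); print(n,cam(n)[2].round(2).tolist(), (d>0).mean())
a=cv2.imread('pics/scene0.png');b=cv2.imread('pics/top0.png')
s=manip.read_state();print(s)
E
```

```text
scene [[-0.29, 0.96, 0.0, 97.17], [0.68, 0.21, -0.7, -414.78], [-0.67, -0.2, -0.71, 1385.17], [0.0, 0.0, 0.0, 1.0]] 0.9958852132161459
top [[0.01, -1.0, 0.0, 64.3], [-0.99, -0.01, -0.12, 602.24], [0.12, -0.0, -0.99, 872.53], [0.0, 0.0, 0.0, 1.0]] 0.9961039225260416
{'time': 0.1, 'joint_pos': array([-1.35910808,  0.47773415,  0.02235142,  1.55626985, -0.01148635,
        1.10931567, -0.08313466]), 'dq': array([-6.40306354e-05, -4.02312228e-04,  7.62439853e-04, -2.18829390e-03,
       -1.12457477e-03,  3.68036222e-04, -7.57620313e-04]), 'tau': array([ 4.22005862e-03, -5.84086919e+01,  1.54018488e+00, -2.73310965e+01,
       -5.41634252e-02,  1.32181199e-02,  6.53508778e-05]), 'tool_pos': array([212.04004479, 640.2332748 , 186.00290496]), 'tool_rot': array([-1.34475547, -0.96960635,  0.97161934]), 'ft_force': array([-0.28138648, -0.0609501 , -0.11830101]), 'wrist_torque': array([-0.00764416, -0.02079998,  0.02413614]), 'opening': 87.8483252473198}
```

View pics/scene0.png

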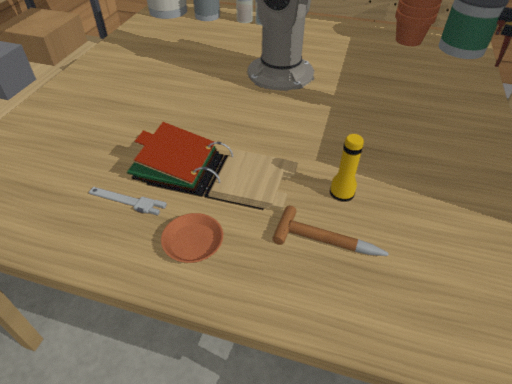

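View pics/top0.png

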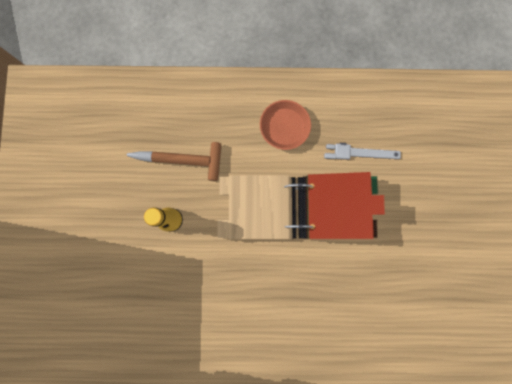

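The scene view shows the red leaf on the robot's right (about 175,150), with the rings at (215,150–170). The top view shows the leaf at (340,205), its tab at (378,205), the rings at x≈300 (rows 185 and 226) and the torch at (165,218).

```bash
python3 - <<'E'
from h import *
for n in('top','scene'):
    im=cv2.imread(f'pics/{n}0.png');d=np.load(f'pics/{n}0.npy')
    hsv=cv2.cvtColor(im,cv2.COLOR_BGR2HSV)
    m=((hsv[...,0]<6)|(hsv[...,0]>174))&(hsv[...,1]>200)
    m=m.astype(np.uint8); nn,l,st,_=cv2.connectedComponentsWithStats(m)
    k=1+st[1:,4].argmax(); print(n,st[k]); m=cv2.erode((l==k).astype(np.uint8),np.ones((3,3)))
    v,u=np.nonzero(m); P=pts(n,np.c_[u,v],d)
    c=np.median(P,0); P=P[np.abs(P[:,2]-c[2])<90]
    for _ in range(3):
        A=np.c_[P[:,:2],np.ones(len(P))]; co=np.linalg.lstsq(A,P[:,2],rcond=None)[0]; r=P[:,2]-A@co; P=P[np.abs(r)<3*r.std()+.5]
    print('plane',co,'slope ang',np.arctan(np.hypot(*co[:2])),'res',r.std(),'dir',np.degrees(np.arctan2(co[1],co[0])))
    print('z range',P.min(0),P.max(0), 'min-area',cv2.minAreaRect(P[:,:2].astype(np.float32)))
# rings & spine from top
d=np.load('pics/top0.npy');im=cv2.imread('pics/top0.png')
uv=[(x,y) for x in range(284,318,3) for y in (185,226)]
for q,p in zip(uv,pts('top',uv,d)): print(q,p.round(0),im[q[1],q[0]])
# left pile extents: height>20
v,u=np.mgrid[165:255,210:300]; P=pts('top',np.c_[u.ravel(),v.ravel()],d); P=P[(P[:,2]>26)&(P[:,2]<38)]
Q=P[:,:2].astype(np.float32); print('left pile',P.min(0),P.max(0),cv2.minAreaRect(Q),np.median(P[:,2]))
# others
for nm,(u0,u1,v0,v1) in dict(torch=(140,190,200,240),sauc=(255,316,95,155),span=(320,405,135,165),dib=(125,225,138,185)).items():
    v,u=np.mgrid[v0:v1,u0:u1]; P=pts('top',np.c_[u.ravel(),v.ravel()],d); P=P[P[:,2]>7]; print(nm,P.min(0).round(),P.max(0).round())
E
```

```text
Traceback (most recent call last):
ValueError: attempt to get argmax of an empty sequence
```

```bash
cat > m.py <<'E'
from h import *
for n,q in(('top',(340,205)),('scene',(175,150))):
    im=cv2.imread(f'pics/{n}0.png');d=np.load(f'pics/{n}0.npy')
    hsv=cv2.cvtColor(im,cv2.COLOR_BGR2HSV); h0=hsv[q[1],q[0]]; print(h0)
    m=(((hsv[...,0].astype(int)-int(h0[0])+90)%180-90).__abs__()<5)&(hsv[...,1]>int(h0[1])-25)
    m=m.astype(np.uint8); nn,l,st,_=cv2.connectedComponentsWithStats(m)
    k=l[q[1],q[0]]; print(n,st[k]); m=cv2.erode((l==k).astype(np.uint8),np.ones((3,3)))
    v,u=np.nonzero(m); P=pts(n,np.c_[u,v],d)
    c=np.median(P,0); P=P[np.abs(P[:,2]-c[2])<90]
    for _ in range(3):
        A=np.c_[P[:,:2],np.ones(len(P))]; co=np.linalg.lstsq(A,P[:,2],rcond=None)[0]; r=P[:,2]-A@co; P=P[np.abs(r)<3*r.std()+.5]
    print('plane',co,'slope ang',np.arctan(np.hypot(*co[:2])),'res',r.std(),'dir',np.degrees(np.arctan2(co[1],co[0])))
    print('z range',P.min(0),P.max(0), 'min-area',cv2.minAreaRect(P[:,:2].astype(np.float32)))
d=np.load('pics/top0.npy');im=cv2.imread('pics/top0.png')
uv=[(x,y) for x in range(284,318,3) for y in (185,226)]
for q,p in zip(uv,pts('top',uv,d)): print(q,p.round(0),im[q[1],q[0]])
v,u=np.mgrid[165:255,210:300]; P=pts('top',np.c_[u.ravel(),v.ravel()],d); P=P[(P[:,2]>26)&(P[:,2]<38)]
Q=P[:,:2].astype(np.float32); print('left pile',P.min(0),P.max(0),cv2.minAreaRect(Q),np.median(P[:,2]))
for nm,(u0,u1,v0,v1) in dict(torch=(140,190,200,240),sauc=(255,316,95,155),span=(320,405,135,165),dib=(125,225,138,185)).items():
    v,u=np.mgrid[v0:v1,u0:u1]; P=pts('top',np.c_[u.ravel(),v.ravel()],d); P=P[P[:,2]>7]; print(nm,P.min(0).round(),P.max(0).round())
E
python3 m.py
```

```text
[  5 180 163]
top [ 308  172   76   67 4253]
plane [ 2.35681998e-03 -2.48907435e-01  2.97311430e+01] slope ang 0.24396060957281046 res 1.6246244348938592 dir -89.45750193162992
z range [ 491.75252103 -228.51703123   42.4107403 ] [644.42265233 -61.01961635  89.63352046] min-area ((568.38525390625, -145.2181396484375), (151.98992919921875, 166.8967742919922), 0.6218743920326233)
[  8 233 138]
scene [ 135  123   76   59 1346]
plane [ 0.05385933 -0.26418562  0.00035869] slope ang 0.26335748670105846 res 1.4210854715202004e-14 dir -78.47706156860033
z range [ 501.93679281 -174.12856873   59.16128547] [ 539.5895707  -113.93124637   73.03659901] min-area ((520.76318359375, -144.0299072265625), (71.00318145751953, 0.0), -122.02555084228516)
(284, 185) [621.  -0.  31.] [140 170 192]
(284, 226) [518.  -0.  32.] [142 169 191]
(287, 185) [618.  -6.  55.] [155 166 176]
(287, 226) [518.  -6.  54.] [168 172 177]
(290, 185) [617. -12.  64.] [170 169 171]
(290, 226) [517. -12.  62.] [175 175 177]
(293, 185) [616. -19.  70.] [154 149 147]
(293, 226) [517. -19.  68.] [168 163 159]
(296, 185) [616. -26.
[... 310 characters left out ...]
, 185) [617. -56.  65.] [111 113 125]
(308, 226) [518. -55.  66.] [114 115 120]
(311, 185) [619. -65.  52.] [108 140 165]
(311, 226) [518. -63.  59.] [112 128 145]
(314, 185) [619. -73.  51.] [ 66 104 178]
(314, 226) [518. -72.  50.] [ 80 128 179]
(317, 185) [620. -81.  48.] [ 50  70 165]
(317, 226) [518. -79.  51.] [ 48  67 163]
left pile [486.95480844 -13.28094885  26.04634116] [671.48452221 187.97982708  37.45933428] ((579.972412109375, 86.84285736083984), (184.7063751220703, 200.8869171142578), 0.502591073513031) 31.537855856373195
torch [496.  73.   7.] [562. 309. 936.]
sauc [496. -69.   7.] [848.  73. 936.]
span [ 496. -307.    7.] [737.  73. 936.]
dib [496.  73.   9.] [732. 404. 936.]
```

```bash
cat >> h.py <<'E'
from scipy.spatial.transform import Rotation as Ro
def Rt(tilt,sx=1):
    y=np.array([0,np.sin(tilt),-np.cos(tilt)]); x=np.array([sx,0,0.]); return np.c_[x,y,np.cross(x,y)]
def go(p,R):
    s=manip.read_state(); R0=Ro.from_rotvec(s['tool_rot']).as_matrix()
    print('t',s['time'],'pos',s['tool_pos'].round(1),'y',R0[:,1].round(2),'x',R0[:,0].round(2),'F',s['ft_force'].round(1),'q',s['joint_pos'].round(2),'op',round(s['opening']))
    print('  shift tool',(R0.T@(np.array(p)-s['tool_pos'])).round(1),'rot',Ro.from_matrix(R0.T@R).as_rotvec().round(3))
E
python3 - <<'E'
from h import *
for sx in(1,-1): go([480,150,330],Rt(0,sx))
d=np.load('pics/top0.npy')
for nm,(u0,u1,v0,v1) in dict(torch=(140,190,200,240),sauc=(255,316,95,155),span=(320,405,135,165),dib=(125,225,138,185)).items():
    v,u=np.mgrid[v0:v1,u0:u1]; P=pts('top',np.c_[u.ravel(),v.ravel()],d); P=P[(P[:,2]>8)&(P[:,2]<200)]; print(nm,np.percentile(P,3,0).round(),np.percentile(P,97,0).round())
E
```

```text
t 0.1 pos [212.  640.2 186. ] y [-0. -0. -1.] x [ 0.31  0.95 -0.  ] F [-0.3 -0.1 -0.1] q [-1.36  0.48  0.02  1.56 -0.01  1.11 -0.08] op 88
  shift tool [-381.4 -143.3 -408.5] rot [ 1.000e-03  1.251e+00 -1.000e-03]
t 0.1 pos [212.  640.2 186. ] y [-0. -0. -1.] x [ 0.31  0.95 -0.  ] F [-0.3 -0.1 -0.1] q [-1.36  0.48  0.02  1.56 -0.01  1.11 -0.08] op 88
  shift tool [-381.4 -143.3 -408.5] rot [-1.000e-03 -1.891e+00 -1.000e-03]
torch [507. 261.  14.] [557. 303. 171.]
sauc [721. -65.   8.] [843.  56.  26.]
span [ 697. -293.    8.] [ 734. -114.   15.]
dib [636. 162.  15.] [723. 383.  29.]
```

Call:
step_arm([
  {"ty": -60, "hand": 1},
  {"ty": -55, "hand": 1},
  {"tz": -58, "tx": -10, "ay": 0.09, "hand": 1},
  {"tz": -58, "tx": -10, "ay": 0.09, "hand": 1},
  {"tz": -58, "tx": -10, "ay": 0.09, "hand": 1},
  {"tz": -58, "tx": -10, "ay": 0.09, "hand": 1},
  {"tz": -58, "tx": -10, "ay": 0.09, "hand": 1},
  {"tz": -58, "tx": -10, "ay": 0.09, "hand": 1},
  {"tz": -58, "tx": -10, "ay": 0.09, "hand": 1},
  {"tz": -58, "tx": -10, "ay": 0.09, "hand": 1},
], squeeze=10)

```text
invalid input
```

Call:
step_arm([
  {"tz": -58, "tx": -8, "ay": 0.09, "hand": 1},
  {"tz": -58, "tx": -8, "ay": 0.09, "hand": 1},
  {"tz": -58, "tx": -8, "ay": 0.09, "hand": 1},
  {"tz": -58, "tx": -8, "ay": 0.09, "hand": 1},
])

```text
invalid input
```

```bash
python3 - <<'E'
from h import *
go([567,-300,200],Rt(0.7))
E
```

```text
t 0.1 pos [212.  640.2 186. ] y [-0. -0. -1.] x [ 0.31  0.95 -0.  ] F [-0.3 -0.1 -0.1] q [-1.36  0.48  0.02  1.56 -0.01  1.11 -0.08] op 88
  shift tool [-781.   -12.7 -632.6] rot [ 0.606  1.196 -0.438]
```

Call:
step_arm([
  {"tx": 0, "ty": -60, "tz": 0, "ax": 0, "ay": 0, "az": 0, "hand": 1},
  {"tx": 0, "ty": -55, "tz": 0, "ax": 0, "ay": 0, "az": 0, "hand": 1},
], squeeze=10)

```text
time: 0.35
tool_pos: [211.1, 637.0, 296.9]
tool_rot: [-1.353, -0.963, 0.981]
ft_force: [0.4, 1.7, 0.6]
opening: 71.3
```

Call:
step_arm([
  {"tx": -10, "ty": 0, "tz": -58, "ax": 0, "ay": 0.09, "az": 0, "hand": 1},
  {"tx": -10, "ty": 0, "tz": -58, "ax": 0, "ay": 0.09, "az": 0, "hand": 1},
  {"tx": -10, "ty": 0, "tz": -58, "ax": 0, "ay": 0.09, "az": 0, "hand": 1},
  {"tx": -10, "ty": 0, "tz": -58, "ax": 0, "ay": 0.09, "az": 0, "hand": 1},
  {"tx": -10, "ty": 0, "tz": -58, "ax": 0, "ay": 0.09, "az": 0, "hand": 1},
  {"tx": -10, "ty": 0, "tz": -58, "ax": 0, "ay": 0.09, "az": 0, "hand": 1},
  {"tx": -10, "ty": 0, "tz": -58, "ax": 0, "ay": 0.09, "az": 0, "hand": 1},
  {"tx": -10, "ty": 0, "tz": -58, "ax": 0, "ay": 0.09, "az": 0, "hand": 1},
  {"tx": -10, "ty": 0, "tz": -58, "ax": 0, "ay": 0.09, "az": 0, "hand": 1},
  {"tx": -10, "ty": 0, "tz": -58, "ax": 0, "ay": 0.09, "az": 0, "hand": 1},
])

```text
time: 1.6
tool_pos: [568.9, 183.6, 299.4]
tool_rot: [-1.563, -0.255, 0.269]
ft_force: [1.1, 0.2, -0.1]
opening: 0.8
```

```bash
python3 - <<'E'
from h import *
go([567,-300,250],Rt(0))
E
```

```text
t 1.6 pos [568.9 183.6 299.4] y [-0.01 -0.01 -1.  ] x [ 0.94  0.33 -0.01] F [ 1.1  0.2 -0.1] q [-0.74  0.28  0.41  1.62 -0.11  1.28  0.02] op 1
  shift tool [-159.6   54.  -455.9] rot [ 0.008  0.334 -0.009]
```

Call:
step_arm([
  {"tx": -5, "ty": 0, "tz": -50, "ax": 0, "ay": 0.167, "az": 0, "hand": 1},
  {"tx": -5, "ty": 0, "tz": -57, "ax": 0, "ay": 0.167, "az": 0, "hand": 1},
  {"tx": 0, "ty": 0, "tz": -60, "ax": 0, "ay": 0, "az": 0, "hand": 1},
  {"tx": 0, "ty": 0, "tz": -60, "ax": 0, "ay": 0, "az": 0, "hand": 1},
  {"tx": 0, "ty": 0, "tz": -60, "ax": 0, "ay": 0, "az": 0, "hand": 1},
  {"tx": 0, "ty": 0, "tz": -60, "ax": 0, "ay": 0, "az": 0, "hand": 1},
  {"tx": 0, "ty": 0, "tz": -60, "ax": 0, "ay": 0, "az": 0, "hand": 1},
  {"tx": 0, "ty": 0, "tz": -60, "ax": 0, "ay": 0, "az": 0, "hand": 1},
])

```text
time: 2.6
tool_pos: [578.4, -296.1, 301.4]
tool_rot: [-1.579, 0.016, 0.0]
ft_force: [0.4, -0.1, 1.1]
opening: 0.6
```

```bash
python3 - <<'E'
from h import *
go([567,-300,150],Rt(.7))
E
```

```text
t 2.6 pos [ 578.4 -296.1  301.4] y [-0.01 -0.01 -1.  ] x [ 1.   -0.01 -0.01] F [ 0.4 -0.1  1.1] q [-0.09  0.41  0.65  1.5  -0.24  1.32  0.58] op 1
  shift tool [ -9.8 151.5  -2.6] rot [ 0.709 -0.013 -0.006]
```

Call:
step_arm([
  {"tx": -5, "ty": 0, "tz": 0, "ax": 0.177, "ay": 0, "az": 0, "hand": 1},
  {"tx": -5, "ty": 0, "tz": 0, "ax": 0.177, "ay": 0, "az": 0, "hand": 1},
  {"tx": 0, "ty": 0, "tz": 0, "ax": 0.177, "ay": 0, "az": 0, "hand": 1},
  {"tx": 0, "ty": 0, "tz": 0, "ax": 0.177, "ay": 0, "az": 0, "hand": 1},
])

```text
time: 3.1
tool_pos: [568.9, -297.6, 303.3]
tool_rot: [-0.852, 0.008, -0.006]
ft_force: [1.3, 0.5, -0.5]
opening: 0.5
```

```bash
python3 - <<'E'
from h import *
go([567,-300,100],Rt(.75))
E
```

```text
t 3.1 pos [ 568.9 -297.6  303.3] y [ 0.    0.66 -0.75] x [ 1.   -0.01 -0.  ] F [ 1.3  0.5 -0.5] q [ 0.42  0.69  0.49  1.23 -0.76  1.86  0.88] op 1
  shift tool [  -1.   151.4 -135.8] rot [ 0.031 -0.009  0.002]
```

Call:
step_arm([
  {"tx": 0, "ty": 40, "tz": -33, "ax": 0, "ay": 0, "az": 0, "hand": 1},
  {"tx": 0, "ty": 40, "tz": -33, "ax": 0, "ay": 0, "az": 0, "hand": 1},
  {"tx": 0, "ty": 40, "tz": -33, "ax": 0, "ay": 0, "az": 0, "hand": 1},
  {"tx": 0, "ty": 40, "tz": -33, "ax": 0, "ay": 0, "az": 0, "hand": 1},
])

```text
time: 3.6
tool_pos: [565.7, -297.3, 88.1]
tool_rot: [-0.851, 0.012, -0.014]
ft_force: [-0.2, -0.3, -0.4]
opening: 0.9
```

```bash
python3 - <<'E'
from h import *
go([567,-285,42],Rt(.72))
save('scene','scene1')
E
```

```text
t 3.6 pos [ 565.7 -297.3   88.1] y [ 0.01  0.66 -0.75] x [ 1.   -0.02 -0.01] F [-0.2 -0.3 -0.4] q [ 0.43  0.88  0.44  1.4  -0.8   1.57  1.08] op 1
  shift tool [  1.4  42.8 -21.1] rot [ 0.001 -0.017  0.007]
```

View pics/scene1.png

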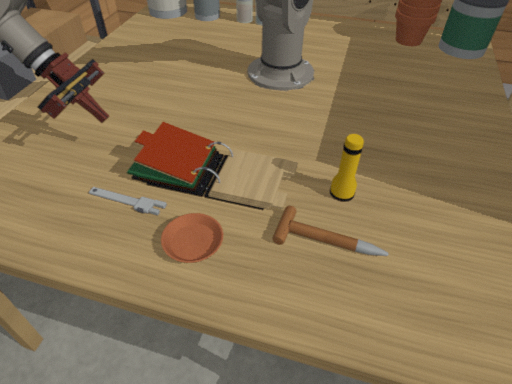

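The tip is at about (105,120), pointing at the tab at (145,137). Everything else is where it was. Next I go low, then in under the tab.

Call:
step_arm([
  {"tx": 1, "ty": 43, "tz": -21, "ax": 0, "ay": -0.015, "az": 0.007, "hand": 1},
  {"tx": 0, "ty": 21, "tz": 23, "ax": 0, "ay": 0, "az": 0, "hand": 1},
  {"tx": 0, "ty": 10, "tz": 11, "ax": 0, "ay": 0, "az": 0, "hand": 1},
])

```text
time: 4.03
tool_pos: [561.9, -234.9, 31.1]
tool_rot: [-0.844, 0.014, 0.004]
ft_force: [-0.1, -0.6, 1.2]
opening: 0.4
```

```bash
python3 - <<'E'
from h import *
go([567,-221,42],Rt(.72))
E
```

```text
t 4.025 pos [ 561.9 -234.9   31.1] y [-0.01  0.66 -0.75] x [ 1.   -0.   -0.01] F [-0.1 -0.6  1.2] q [ 0.37  0.89  0.4   1.53 -0.83  1.45  1.12] op 0
  shift tool [ 4.9  1.1 17.7] rot [-0.007 -0.011 -0.009]
```

```bash
cat >> h.py <<'E'
S=np.array([567,-36,36.])
def wp(th,r,R,d=20,g=0):
    """TCP that touches the leaf's under face at angle th (tip corner at radius r, or the leaf's corner on the finger's side)"""
    yt,zt=R[:,1],R[:,2]; e=np.array([0,-np.cos(th),np.sin(th)]); n=np.array([0,np.sin(th),np.cos(th)])
    tilt=np.arctan2(yt[1],-yt[2])
    if th<np.pi/2-tilt: return S+203*e-4*n-(10+g)*zt+d*yt
    k=np.clip((np.pi/2+tilt-.0+ (np.pi/2-0) -th-np.pi/2)/.2,-1,1)  # +1 upper corner leads, -1 lower corner
    return S+r*e-(4+g)*n-10*k*zt
def plan(ths,rs,tilt=None):
    s=manip.read_state(); R=Ro.from_rotvec(s['tool_rot']).as_matrix(); p=s['tool_pos']; ds=[20]*len(ths)
    print('t',s['time'],'pos',p.round(1),'F',s['ft_force'].round(1),'q',s['joint_pos'].round(2))
    for th,r in zip(ths,rs):
        w=wp(th,r,R); print(round(th,2),w.round(),(R.T@(w-p)).round(1)); p=w
E
python3 - <<'E'
from h import *
plan([.244,.3,.36,.42,.48,.54,.6,.66,.72,.78,.84,.9],[195]*12)
E
```

```text
t 4.025 pos [ 561.9 -234.9   31.1] F [-0.1 -0.6  1.2] q [ 0.37  0.89  0.4   1.53 -0.83  1.45  1.12]
0.24 [ 567. -228.   60.] [  4.4 -16.8  24. ]
0.3 [ 567. -225.   71.] [-0.2 -6.3  9.4]
0.36 [ 567. -222.   82.] [-0.2 -6.2 10.5]
0.42 [ 567. -217.   94.] [-0.2 -5.6 10.8]
0.48 [ 567. -212.  105.] [-0.2 -4.9 11.2]
0.54 [ 567. -206.  115.] [-0.2 -4.2 11.4]
0.6 [ 567. -200.  126.] [-0.2 -3.5 11.7]
0.66 [ 567. -193.  136.] [-0.2 -2.8 11.8]
0.72 [ 567. -185.  145.] [-0.2 -2.1 12. ]
0.78 [ 567. -177.  154.] [-0.1 -1.4 12.1]
0.84 [ 567. -169.  163.] [-0.1 -0.7 12.2]
0.9 [ 567. -168.  180.] [ -0.1 -11.9  11.7]
```

Call:
step_arm([
  {"tx": 4.5, "ty": 2, "tz": 13, "ax": 0, "ay": 0, "az": 0, "hand": 1},
  {"tx": 0, "ty": -9, "tz": 6.5, "ax": 0, "ay": 0, "az": 0, "hand": 1},
  {"tx": 0, "ty": -9, "tz": 6.5, "ax": 0, "ay": 0, "az": 0, "hand": 1},
  {"tx": 0, "ty": -6.3, "tz": 9.4, "ax": 0, "ay": 0, "az": 0, "hand": 1},
  {"tx": 0, "ty": -6.2, "tz": 10.5, "ax": 0, "ay": 0, "az": 0, "hand": 1},
  {"tx": 0, "ty": -5.6, "tz": 10.8, "ax": 0, "ay": 0, "az": 0, "hand": 1},
])

```text
time: 4.78
tool_pos: [568.7, -217.6, 101.8]
tool_rot: [-0.849, 0.011, -0.0]
ft_force: [-0.5, -0.3, -0.7]
opening: 0.7
```

```bash
python3 - <<'E'
from h import *
plan([.42,.48,.54,.6,.66,.72,.78,.84,.9],[195]*12)
im,d=save('scene','scene2')
cv2.imwrite('pics/scene2c.png',cv2.resize(im[80:220,60:260,::-1],None,fx=3,fy=3))
E
```

```text
t 4.775 pos [ 568.7 -217.6  101.8] F [-0.5 -0.3 -0.7] q [ 0.33  0.79  0.42  1.54 -0.81  1.5   1.04]
0.42 [ 567. -217.   94.] [-1.8  6.5 -5.2]
0.48 [ 567. -212.  105.] [-0.1 -4.9 11.1]
0.54 [ 567. -206.  115.] [-0.1 -4.3 11.4]
0.6 [ 567. -200.  126.] [-0.1 -3.6 11.6]
0.66 [ 567. -193.  136.] [-0.1 -2.9 11.8]
0.72 [ 567. -186.  145.] [-0.1 -2.2 12. ]
0.78 [ 567. -177.  154.] [-0.1 -1.4 12.1]
0.84 [ 567. -169.  163.] [-0.1 -0.7 12.2]
0.9 [ 567. -168.  180.] [ -0.1 -12.   11.8]
```

View pics/scene2c.png

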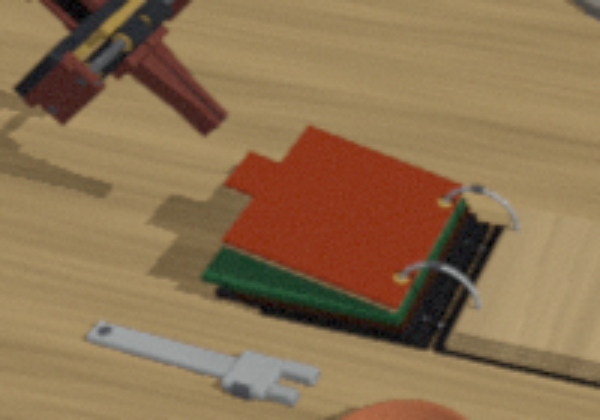

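```bash
python3 - <<'E'
from h import *
P=np.array([[568.7,-217.6,101.8],[567,-219,82],[567,-233,85],[516,-36,72],[617,-36,72],[567,-36,36],[530,282,170]],float)
for n in('scene','top'):
    K,D,T=cam(n); print(n,cv2.projectPoints(P,cv2.Rodrigues(T[:3,:3])[0],T[:3,3],K,D)[0][:,0].round(0).tolist())
im,d=save('top','top2')
cv2.imwrite('pics/top2c.png',cv2.resize(im[100:300,250:490,::-1],None,fx=2.5,fy=2.5))
dd=np.load('pics/scene2.npy')
uv=[(130,121),(131,119),(145,137),(150,140),(175,150),(215,150),(352,140)]
print(pts('scene',uv,dd).round(0))
E
```

```text
scene [[143.0, 132.0], [144.0, 138.0], [139.0, 136.0], [219.0, 142.0], [205.0, 168.0], [213.0, 165.0], [352.0, 137.0]]
top [[380.0, 204.0], [378.0, 206.0], [384.0, 206.0], [300.0, 227.0], [300.0, 185.0], [298.0, 206.0], [156.0, 218.0]]
[[ 580. -239.  139.]
 [ 576. -237.  142.]
 [ 565. -218.   84.]
 [ 570. -202.   81.]
 [ 570. -136.   65.]
 [ 494.  -60.   22.]
 [ 541.  284.  171.]]
```

View pics/top2c.png

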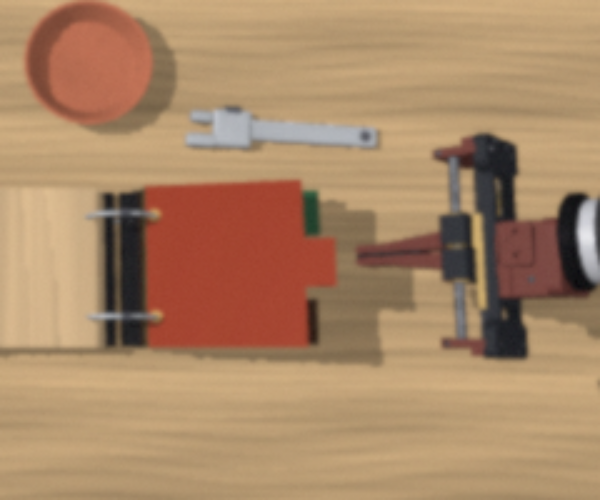

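```bash
python3 - <<'E'
from h import *
s=manip.read_state(); print(s['time'],s['tool_pos'],s['tool_rot'],s['joint_pos'],s['dq'])
def tri(a,b):
    o=[];A=[];
    for n,q in(('scene',a),('top',b)):
        K,D,T=cam(n); x=cv2.undistortPoints(np.array([[q]],float),K,D)[0,0]; o.append((T[:3],x))
    X=cv2.triangulatePoints(o[0][0],o[1][0],o[0][1],o[1][1]); return (X[:3]/X[3]).ravel()
print('tip',tri((133,122.5),(393,202)))
print('tab',tri((139,137),(384,205)),'ring',tri((218,142),(300,226)))
d=np.load('pics/top2.npy'); uv=[(u,202) for u in range(386,430,3)]
print(np.c_[uv,pts('top',uv,d)].round(0))
E
```

```text
4.875 [ 569.48352204 -217.41691102  102.48518138] [-8.49234274e-01  9.14736340e-03 -1.81332516e-04] [ 0.32882911  0.79181006  0.42401893  1.53802526 -0.81497763  1.5016345
  1.04317465] [ 0.00614414  0.02406233 -0.00506273  0.01037133  0.00278266 -0.01785426
  0.0120052 ]
tip [ 571.55293148 -237.395455    128.64136002]
tab [ 568.46113446 -233.25296832   82.65062518] ring [518.04565006 -36.80327658  73.52808686]
[[ 386.  202.  583. -268.    1.]
 [ 389.  202.  584. -276.   -0.]
 [ 392.  202.  583. -283.    2.]
 [ 395.  202.  571. -238.  139.]
 [ 398.  202.  570. -241.  147.]
 [ 401.  202.  570. -247.  151.]
 [ 404.  202.  569. -250.  157.]
 [ 407.  202.  569. -254.  163.]
 [ 410.  202.  568. -258.  170.]
 [ 413.  202.  568. -263.  172.]
 [ 416.  202.  567. -266.  180.]
 [ 419.  202.  567. -270.  185.]
 [ 422.  202.  567. -275.  188.]
 [ 425.  202.  566. -280.  191.]
 [ 428.  202.  564. -272.  220.]]
```

The pictures show the real fingertips about 33 mm short of the reported TCP, measured along the tool axis. So the leaf hasn't been touched yet. I'll back out, go lower and check again.

Call:
step_arm([
  {"tx": -2, "ty": -36, "tz": -41, "ax": 0, "ay": 0, "az": 0, "hand": 1},
  {"tx": 0, "ty": 36, "tz": -25, "ax": 0, "ay": 0, "az": 0, "hand": 1},
  {"tx": 0, "ty": 28, "tz": -20, "ax": 0, "ay": 0, "az": 0, "hand": 1},
  {"tx": 0, "ty": 0, "tz": 0, "ax": 0, "ay": 0, "az": 0, "hand": 1},
])

```text
time: 5.38
tool_pos: [566.9, -264.0, 22.8]
tool_rot: [-0.849, 0.008, 0.001]
ft_force: [0.6, -0.0, 0.6]
opening: 0.8
```

```bash
python3 - <<'E'
from h import *
go([567,-203,17],Rt(.72))
a,da=save('scene','scene3');b,db=save('top','top3')
A=cv2.resize(a[90:190,70:190,::-1],None,fx=4,fy=4);B=cv2.resize(b[160:260,340:410,::-1],None,fx=4,fy=4)
cv2.imwrite('pics/c3.png',np.hstack([A,B]))
E
```

```text
t 5.375 pos [ 566.9 -264.    22.8] y [-0.    0.66 -0.75] x [ 1.   -0.   -0.01] F [ 0.6 -0.   0.6] q [ 0.4   0.93  0.41  1.47 -0.83  1.47  1.13] op 1
  shift tool [ 0.  44.7 41.9] rot [-0.002 -0.007 -0.004]
```

View pics/c3.png

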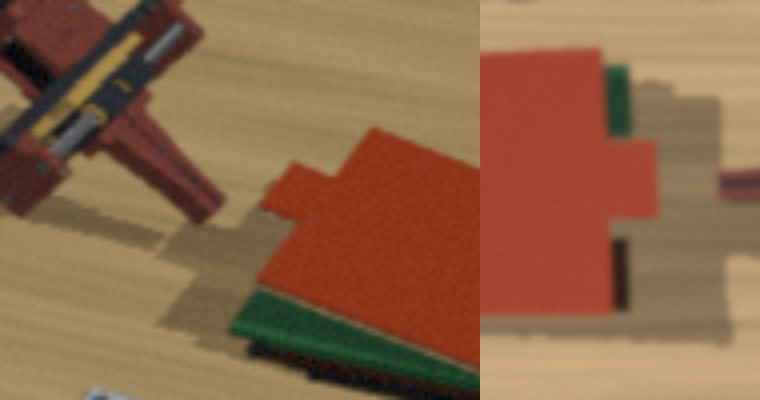

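```bash
cat >> h.py <<'E'
def tri(a,b):
    o=[]
    for n,q in(('scene',a),('top',b)):
        K,D,T=cam(n); o.append((T[:3],cv2.undistortPoints(np.array([[q]],float),K,D)[0,0]))
    X=cv2.triangulatePoints(o[0][0],o[1][0],o[0][1],o[1][1]); return (X[:3]/X[3]).ravel()
E
python3 - <<'E'
from h import *
print(tri((123.7,142.5),(400,206)))
d=np.load('pics/scene3.npy');uv=[(u,v) for u,v in zip(range(110,126,2),range(124,144,2))];print(np.c_[uv,pts('scene',uv,d)].round())
d=np.load('pics/top3.npy');uv=[(u,206) for u in range(396,424,2)];print(np.c_[uv,pts('top',uv,d)].round())
E
```

```text
[ 569.04250895 -283.52003923   53.45209588]
[[ 110.  124.  558. -318.   98.]
 [ 112.  126.  560. -313.   94.]
 [ 114.  128.  564. -305.   92.]
 [ 116.  130.  561. -303.   84.]
 [ 118.  132.  561. -299.   79.]
 [ 120.  134.  560. -295.   72.]
 [ 122.  136.  562. -289.   68.]
 [ 124.  138.  563. -284.   64.]]
[[ 396.  206.  573. -294.    2.]
 [ 398.  206.  573. -300.   -1.]
 [ 400.  206.  573. -305.   -1.]
 [ 402.  206.  568. -285.   62.]
 [ 404.  206.  568. -288.   67.]
 [ 406.  206.  568. -290.   71.]
 [ 408.  206.  567. -294.   75.]
 [ 410.  206.  567. -296.   80.]
 [ 412.  206.  567. -299.   85.]
 [ 414.  206.  566. -303.   86.]
 [ 416.  206.  566. -305.   92.]
 [ 418.  206.  566. -308.   96.]
 [ 420.  206.  566. -312.   97.]
 [ 422.  206.  565. -315.  101.]]
```

```bash
sed -i 's/-(10+g)\*zt+d\*yt/-(6+g)*zt+(d+36)*yt/; s/-10\*k\*zt/-6*k*zt+36*yt/' h.py; grep -n "36\*yt\|d+36" h.py
python3 - <<'E'
from h import *
plan([.22,.3,.36,.42,.48,.54,.6,.66,.72,.78],[195]*12)
E
```

```text
30:    if th<np.pi/2-tilt: return S+203*e-4*n-(6+g)*zt+(d+36)*yt
32:    return S+r*e-(4+g)*n-6*k*zt+36*yt
t 5.475 pos [ 568.5 -265.1   25.5] F [ 1.4 -0.6  1.2] q [ 0.4   0.93  0.41  1.47 -0.83  1.47  1.13]
0.22 [ 567. -203.   30.] [-1.7 37.6 50.2]
0.3 [ 567. -199.   46.] [-0.1 -9.3 13.3]
0.36 [ 567. -195.   58.] [-0.  -6.3 10.4]
0.42 [ 567. -191.   69.] [-0.  -5.6 10.8]
0.48 [ 567. -186.   80.] [-0.  -5.  11.1]
0.54 [ 567. -180.   91.] [-0.  -4.3 11.4]
0.6 [ 567. -173.  101.] [-0.  -3.6 11.6]
0.66 [ 567. -166.  111.] [-0.  -2.9 11.8]
0.72 [ 567. -159.  121.] [-0.  -2.2 12. ]
0.78 [ 567. -151.  130.] [-0.  -1.5 12.1]
```

Call:
step_arm([
  {"tx": 0, "ty": 24, "tz": 24, "ax": 0, "ay": 0, "az": 0, "hand": 1},
  {"tx": 0, "ty": 14, "tz": 14, "ax": 0, "ay": 0, "az": 0, "hand": 1},
  {"tx": 0, "ty": 11, "tz": 11, "ax": 0, "ay": 0, "az": 0, "hand": 1},
])

```text
time: 5.85
tool_pos: [570.7, -197.9, 24.7]
tool_rot: [-0.857, -0.0, -0.005]
ft_force: [0.6, -4.5, -0.9]
opening: 0.3
```

```bash
python3 - <<'E'
from h import *
plan([.22,.28,.34,.4,.46,.52,.58,.64,.7,.76,.82],[195]*12)
E
```

```text
t 5.85 pos [ 570.7 -197.9   24.7] F [ 0.6 -4.5 -0.9] q [ 0.32  0.87  0.39  1.6  -0.86  1.38  1.12]
0.22 [ 567. -203.   30.] [-3.4 -7.3 -0.2]
0.28 [ 567. -200.   42.] [ 0.  -7.1  9.9]
0.34 [ 567. -197.   54.] [ 0.  -6.5 10.3]
0.4 [ 567. -192.   65.] [ 0.  -5.9 10.6]
0.46 [ 567. -188.   76.] [ 0.  -5.3 11. ]
0.52 [ 567. -182.   87.] [ 0.  -4.6 11.3]
0.58 [ 567. -176.   98.] [-0.  -3.9 11.5]
0.64 [ 567. -169.  108.] [-0.  -3.2 11.7]
0.7 [ 567. -162.  117.] [-0.  -2.5 11.9]
0.76 [ 567. -154.  127.] [-0.  -1.8 12. ]
0.82 [ 567. -145.  135.] [-0.  -1.1 12.1]
```

Call:
step_arm([
  {"tx": -3, "ty": -11, "tz": 7, "ax": 0, "ay": 0, "az": 0, "hand": 1},
  {"tx": 0, "ty": -8, "tz": 10, "ax": 0, "ay": 0, "az": 0, "hand": 1},
  {"tx": 0, "ty": -6, "tz": 10.5, "ax": 0, "ay": 0, "az": 0, "hand": 1},
  {"tx": 0, "ty": -5.5, "tz": 11, "ax": 0, "ay": 0, "az": 0, "hand": 1},
])

```text
time: 6.35
tool_pos: [567.5, -190.1, 76.9]
tool_rot: [-0.86, -0.0, -0.007]
ft_force: [-0.1, 0.1, -0.4]
opening: 0.3
```

```bash
python3 - <<'E'
from h import *
plan([.4,.46,.52,.58,.64,.7,.76,.82,.88,.94,1.],[195]*12)
a,_=save('scene','scene4')
cv2.imwrite('pics/c4.png',cv2.resize(a[60:220,60:260,::-1],None,fx=3,fy=3))
E
```

```text
t 6.35 pos [ 567.5 -190.1   76.9] F [-0.1  0.1 -0.4] q [ 0.3   0.79  0.41  1.61 -0.84  1.42  1.07]
0.4 [ 567. -193.   65.] [-0.2  7.4 -9.6]
0.46 [ 567. -188.   76.] [ 0.  -5.3 11. ]
0.52 [ 567. -182.   87.] [ 0.  -4.6 11.3]
0.58 [ 567. -176.   98.] [-0.  -3.9 11.5]
0.64 [ 567. -169.  108.] [-0.  -3.2 11.7]
0.7 [ 567. -162.  117.] [-0.  -2.5 11.9]
0.76 [ 567. -154.  127.] [-0.  -1.8 12. ]
0.82 [ 567. -145.  135.] [-0.  -1.1 12.1]
0.88 [ 567. -144.  153.] [ -0.1 -12.4  12. ]
0.94 [ 567. -135.  160.] [-0.   0.3 11.7]
1.0 [ 567. -126.  167.] [-0.   1.  11.7]
```

View pics/c4.png

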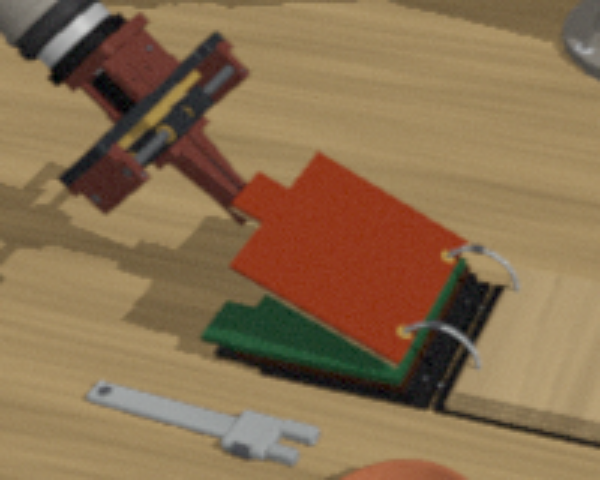

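The leaf has risen, with the fingertip under its tab at (245,205) in the crop. I'll continue along the arc.

Call:
step_arm([
  {"tx": 0, "ty": -5, "tz": 11, "ax": 0, "ay": 0, "az": 0, "hand": 1},
  {"tx": 0, "ty": -4.5, "tz": 11.3, "ax": 0, "ay": 0, "az": 0, "hand": 1},
  {"tx": 0, "ty": -4, "tz": 11.5, "ax": 0, "ay": 0, "az": 0, "hand": 1},
  {"tx": 0, "ty": -3, "tz": 11.7, "ax": 0, "ay": 0, "az": 0, "hand": 1},
  {"tx": 0, "ty": -2.5, "tz": 12, "ax": 0, "ay": 0, "az": 0, "hand": 1},
  {"tx": 0, "ty": -2, "tz": 12, "ax": 0, "ay": 0, "az": 0, "hand": 1},
])

```text
time: 7.15
tool_pos: [567.7, -147.9, 143.5]
tool_rot: [-0.859, -0.002, -0.006]
ft_force: [0.1, -0.6, -1.2]
opening: 0.3
```

```bash
python3 - <<'E'
from h import *
plan([.82,.88,.94,1.,1.06,1.12,1.18,1.24,1.3,1.36,1.42,1.48,1.54],[185]*15)
E
```

```text
t 7.15 pos [ 567.7 -147.9  143.5] F [ 0.1 -0.6 -1.2] q [ 0.23  0.67  0.42  1.65 -0.82  1.45  0.98]
0.82 [ 567. -145.  135.] [-0.4  7.8 -3.4]
0.88 [ 567. -138.  145.] [-0.1 -2.4 11.8]
0.94 [ 567. -129.  152.] [-0.   0.3 11.1]
1.0 [ 567. -120.  158.] [-0.   1.  11.1]
1.06 [ 567. -111.  164.] [-0.   1.6 11. ]
1.12 [ 567. -101.  170.] [-0.   2.3 10.9]
1.18 [567. -91. 174.] [-0.   3.  10.7]
1.24 [567. -81. 178.] [-0.   3.6 10.5]
1.3 [567. -70. 182.] [-0.   4.2 10.3]
1.36 [567. -60. 185.] [-0.   4.8 10. ]
1.42 [567. -49. 187.] [-0.   5.4  9.7]
1.48 [567. -38. 189.] [-0.   6.   9.4]
1.54 [567. -27. 190.] [-0.   6.5  9. ]
```

Call:
step_arm([
  {"tx": 0, "ty": 2, "tz": 10, "ax": 0, "ay": 0, "az": 0, "hand": 1},
  {"tx": 0, "ty": 2, "tz": 11, "ax": 0, "ay": 0, "az": 0, "hand": 1},
  {"tx": 0, "ty": 2, "tz": 11, "ax": 0, "ay": 0, "az": 0, "hand": 1},
  {"tx": 0, "ty": 2, "tz": 11, "ax": 0, "ay": 0, "az": 0, "hand": 1},
  {"tx": 0, "ty": 2.5, "tz": 11, "ax": 0, "ay": 0, "az": 0, "hand": 1},
  {"tx": 0, "ty": 3, "tz": 10.7, "ax": 0, "ay": 0, "az": 0, "hand": 1},
])

```text
time: 7.9
tool_pos: [567.6, -86.2, 177.9]
tool_rot: [-0.86, -0.002, -0.006]
ft_force: [0.2, -1.0, -1.7]
opening: 0.8
```

```bash
python3 - <<'E'
from h import *
plan([1.18,1.24,1.3,1.36,1.42,1.48,1.54],[185]*15)
a,_=save('scene','scene5')
cv2.imwrite('pics/c5.png',cv2.resize(a[40:220,100:300,::-1],None,fx=3,fy=3))
E
```

```text
t 7.9 pos [567.6 -86.2 177.9] F [ 0.2 -1.  -1.7] q [ 0.14  0.57  0.41  1.72 -0.83  1.42  0.89]
1.18 [567. -91. 174.] [-0.4 -0.6 -6.1]
1.24 [567. -81. 178.] [-0.   3.6 10.5]
1.3 [567. -70. 182.] [-0.   4.2 10.3]
1.36 [567. -60. 185.] [-0.   4.8 10. ]
1.42 [567. -49. 187.] [-0.   5.4  9.7]
1.48 [567. -38. 189.] [-0.   6.   9.4]
1.54 [567. -27. 190.] [-0.   6.5  9. ]
```

View pics/c5.png

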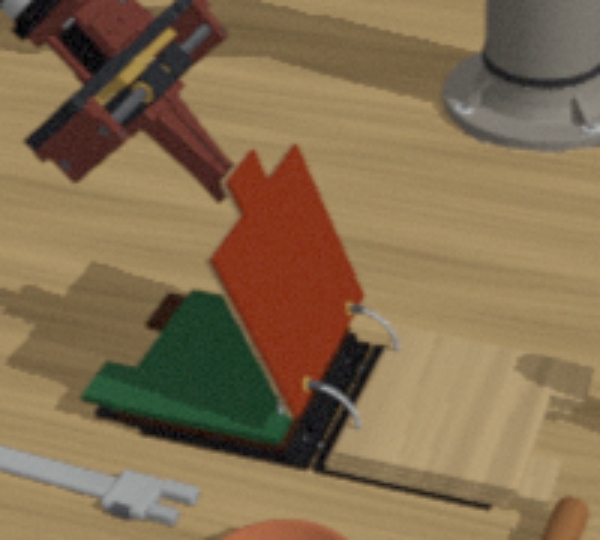

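The leaf is now steep, about 1.1–1.2 rad, with the tip behind the tab at (225,190). I'll continue.

Call:
step_arm([
  {"tx": 0, "ty": 5, "tz": 10, "ax": 0, "ay": 0, "az": 0, "hand": 1},
  {"tx": 0, "ty": 5.5, "tz": 10, "ax": 0, "ay": 0, "az": 0, "hand": 1},
  {"tx": 0, "ty": 5.5, "tz": 9.7, "ax": 0, "ay": 0, "az": 0, "hand": 1},
  {"tx": 0, "ty": 6, "tz": 9.5, "ax": 0, "ay": 0, "az": 0, "hand": 1},
  {"tx": 0, "ty": 6.5, "tz": 9, "ax": 0, "ay": 0, "az": 0, "hand": 1},
  {"tx": 0, "ty": 7, "tz": 8.6, "ax": 0, "ay": 0, "az": 0, "hand": 1},
])

```text
time: 8.7
tool_pos: [567.8, -14.2, 189.6]
tool_rot: [-0.859, -0.002, -0.005]
ft_force: [0.3, -1.3, -0.2]
opening: 0.1
```

```bash
python3 - <<'E'
from h import *
t=np.arange(1.5,2.5,.06);plan(t,[180]*len(t))
E
```

```text
t 8.7 pos [567.8 -14.2 189.6] F [ 0.3 -1.3 -0.2] q [ 0.04  0.51  0.39  1.79 -0.86  1.35  0.82]
1.5 [567. -34. 184.] [ -0.6  -8.6 -18.4]
1.56 [567. -23. 185.] [-0.   6.5  8.6]
1.62 [567. -12. 185.] [-0.   7.   8.2]
1.68 [567.  -1. 184.] [-0.   7.5  7.8]
1.74 [567.   9. 183.] [-0.   8.   7.3]
1.8 [567.  20. 181.] [-0.   8.4  6.8]
1.86 [567.  30. 178.] [-0.   8.8  6.3]
1.92 [567.  41. 175.] [-0.1  9.1  5.8]
1.98 [567.  51. 172.] [-0.1  9.5  5.2]
2.04 [567.  61. 167.] [-0.1  9.8  4.6]
2.1 [567.  71. 163.] [-0.1 10.   4.5]
2.16 [567.  81. 158.] [-0.1 10.2  5.2]
2.22 [567.  92. 153.] [-0.1 10.4  4.6]
2.28 [567. 102. 148.] [-0.1 10.6  4. ]
2.34 [567. 111. 142.] [-0.1 10.7  3.3]
2.4 [567. 120. 136.] [-0.1 10.8  2.7]
2.46 [567. 129. 129.] [-0.1 10.8  2. ]
```

Call:
step_arm([
  {"tx": 0, "ty": 9, "tz": 7, "ax": 0, "ay": 0, "az": 0, "hand": 1},
  {"tx": 0, "ty": 9, "tz": 6.8, "ax": 0, "ay": 0, "az": 0, "hand": 1},
  {"tx": 0, "ty": 9, "tz": 6.5, "ax": 0, "ay": 0, "az": 0, "hand": 1},
  {"tx": 0, "ty": 9, "tz": 6, "ax": 0, "ay": 0, "az": 0, "hand": 1},
  {"tx": 0, "ty": 9.5, "tz": 5.5, "ax": 0, "ay": 0, "az": 0, "hand": 1},
  {"tx": 0, "ty": 10, "tz": 5, "ax": 0, "ay": 0, "az": 0, "hand": 1},
  {"tx": 0, "ty": 10, "tz": 4.5, "ax": 0, "ay": 0, "az": 0, "hand": 1},
])

```text
time: 9.57
tool_pos: [568.1, 65.8, 165.8]
tool_rot: [-0.858, -0.003, -0.005]
ft_force: [0.1, -1.0, -0.6]
opening: 0.4
```

```bash
python3 - <<'E'
from h import *
t=np.arange(2.1,3.15,.06);plan(t,np.linspace(178,165,len(t)))
a,_=save('scene','scene6')
cv2.imwrite('pics/c6.png',cv2.resize(a[40:220,140:340,::-1],None,fx=3,fy=3))
E
```

```text
t 9.575 pos [568.1  65.8 165.8] F [ 0.1 -1.  -0.6] q [-0.06  0.49  0.34  1.87 -0.92  1.23  0.78]
2.1 [567.  70. 161.] [-0.9  6.4 -0.2]
2.16 [567.  80. 156.] [-0.1 10.3  4.4]
2.22 [567.  90. 151.] [-0.1 10.4  3.8]
2.28 [567.  99. 145.] [-0.1 10.5  3.2]
2.34 [567. 108. 138.] [-0.1 10.5  2.5]
2.4 [567. 116. 132.] [-0.1 10.5  1.9]
2.46 [567. 124. 125.] [-0.1 10.4  1.3]
2.52 [567. 130. 116.] [-0.1 10.3 -0.4]
2.58 [567. 135. 108.] [-0.1 10.2 -1.8]
2.64 [567. 140.  98.] [-0.1 10.  -2.4]
2.7 [567. 144.  89.] [-0.1  9.8 -3. ]
2.76 [567. 148.  80.] [-0.1  9.6 -3.5]
2.82 [567. 151.  70.] [-0.1  9.3 -4.1]
2.88 [567. 153.  60.] [-0.1  9.  -4.6]
2.94 [567. 155.  50.] [-0.   8.7 -5.1]
3.0 [567. 156.  40.] [-0.   8.3 -5.6]
3.06 [567. 157.  30.] [-0.   7.9 -6.1]
3.12 [567. 157.  20.] [-0.   7.5 -6.5]
```

View pics/c6.png

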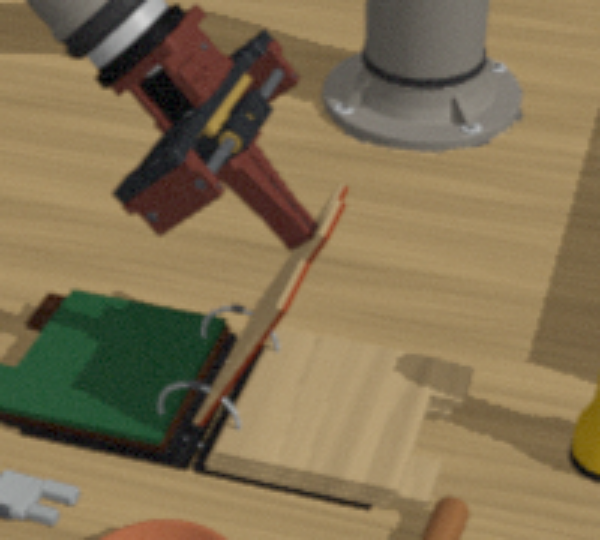

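The leaf is past upright, its bare side towards the tool, with the tip on it at (300,240). I'll lower it gently.

Call:
step_arm([
  {"tx": 0, "ty": 10, "tz": 1, "ax": 0, "ay": 0, "az": 0, "hand": 1},
  {"tx": 0, "ty": 10.5, "tz": 3.5, "ax": 0, "ay": 0, "az": 0, "hand": 1},
  {"tx": 0, "ty": 10.5, "tz": 3.5, "ax": 0, "ay": 0, "az": 0, "hand": 1},
  {"tx": 0, "ty": 10.5, "tz": 3, "ax": 0, "ay": 0, "az": 0, "hand": 1},
  {"tx": 0, "ty": 10.5, "tz": 2, "ax": 0, "ay": 0, "az": 0, "hand": 1},
  {"tx": 0, "ty": 10.5, "tz": 1, "ax": 0, "ay": 0, "az": 0, "hand": 1},
  {"tx": 0, "ty": 10, "tz": 0, "ax": 0, "ay": 0, "az": 0, "hand": 1},
  {"tx": 0, "ty": 10, "tz": -1, "ax": 0, "ay": 0, "az": 0, "hand": 1},
])

```text
time: 10.62
tool_pos: [568.3, 135.3, 107.7]
tool_rot: [-0.857, -0.003, -0.003]
ft_force: [0.0, -0.4, 0.7]
opening: 0.4
```

```bash
python3 - <<'E'
from h import *
t=np.arange(2.64,3.15,.06);plan(t,np.linspace(172,165,len(t)))
E
```

```text
t 10.625 pos [568.3 135.3 107.7] F [ 0.  -0.4  0.7] q [-0.13  0.55  0.28  1.94 -1.02  1.08  0.81]
2.64 [567. 141.  99.] [-1.2 10.4 -1.5]
2.7 [567. 145.  89.] [-0.   9.8 -3.1]
2.76 [567. 149.  80.] [-0.   9.6 -3.7]
2.82 [567. 152.  70.] [-0.   9.3 -4.2]
2.88 [567. 154.  60.] [-0.   9.  -4.7]
2.94 [567. 156.  50.] [-0.   8.6 -5.2]
3.0 [567. 157.  40.] [-0.   8.3 -5.7]
3.06 [567. 157.  30.] [-0.   7.9 -6.2]
3.12 [567. 157.  20.] [-0.   7.4 -6.6]
```

Call:
step_arm([
  {"tx": -1, "ty": 10.2, "tz": -2, "ax": 0, "ay": 0, "az": 0, "hand": 1},
  {"tx": 0, "ty": 9.8, "tz": -3, "ax": 0, "ay": 0, "az": 0, "hand": 1},
  {"tx": 0, "ty": 9.6, "tz": -3.7, "ax": 0, "ay": 0, "az": 0, "hand": 1},
  {"tx": 0, "ty": 9.3, "tz": -4.2, "ax": 0, "ay": 0, "az": 0, "hand": 1},
  {"tx": 0, "ty": 9, "tz": -4.7, "ax": 0, "ay": 0, "az": 0, "hand": 1},
  {"tx": 0, "ty": 8.6, "tz": -5.2, "ax": 0, "ay": 0, "az": 0, "hand": 1},
])

```text
time: 11.38
tool_pos: [567.5, 156.8, 46.0]
tool_rot: [-0.857, -0.003, -0.003]
ft_force: [-0.7, 0.7, -0.1]
opening: -0.1
```

```bash
python3 - <<'E'
from h import *
t=np.arange(2.94,3.15,.04);plan(t,np.linspace(167,165,len(t)))
E
```

```text
t 11.375 pos [567.5 156.8  46. ] F [-0.7  0.7 -0.1] q [-0.13  0.64  0.23  1.97 -1.11  0.99  0.91]
2.94 [567. 155.  50.] [-0.4 -4.3  1.2]
2.98 [567. 156.  43.] [-0.   5.6 -3.6]
3.02 [567. 157.  37.] [-0.   5.5 -3.8]
3.06 [567. 157.  30.] [-0.   5.3 -4. ]
3.1 [567. 157.  24.] [-0.   5.1 -4.2]
3.14 [567. 157.  17.] [-0.   4.9 -4.4]
```

Call:
step_arm([
  {"tx": 0, "ty": 4.5, "tz": -4, "ax": 0, "ay": 0, "az": 0, "hand": 1},
  {"tx": 0, "ty": 4.5, "tz": -4, "ax": 0, "ay": 0, "az": 0, "hand": 1},
  {"tx": 0, "ty": 3.8, "tz": -3.3, "ax": 0, "ay": 0, "az": 0, "hand": 1},
  {"tx": 0, "ty": 2.3, "tz": -2, "ax": 0, "ay": 0, "az": 0, "hand": 1},
])

```text
time: 11.88
tool_pos: [567.6, 156.4, 24.0]
tool_rot: [-0.857, -0.002, -0.003]
ft_force: [0.8, 0.2, -0.8]
opening: 0.7
```

Call:
step_arm([
  {"tx": 0, "ty": 2.3, "tz": -2, "ax": 0, "ay": 0, "az": 0, "hand": 1},
])

```text
time: 12.0
tool_pos: [567.7, 156.3, 20.9]
tool_rot: [-0.857, -0.002, -0.004]
ft_force: [-0.8, 0.8, 0.0]
opening: 0.7
```

Call:
step_arm([
  {"tx": 0, "ty": 2.3, "tz": -2, "ax": 0, "ay": 0, "az": 0, "hand": 1},
])

```text
time: 12.12
tool_pos: [567.9, 156.7, 19.1]
tool_rot: [-0.854, -0.003, -0.003]
ft_force: [-6.0, -5.0, 20.3]
opening: 0.5
```

Firm contact of 20 N, so the leaf should be down. I'll back off at once and check.

Call:
step_arm([
  {"tx": 0, "ty": -15, "tz": 4, "ax": 0, "ay": 0, "az": 0, "hand": 1},
  {"tx": 0, "ty": -50, "tz": 15, "ax": 0, "ay": 0, "az": 0, "hand": 1},
  {"tx": 0, "ty": -55, "tz": 20, "ax": 0, "ay": 0, "az": 0, "hand": 1},
  {"tx": 0, "ty": -45, "tz": -35, "ax": 0, "ay": 0, "az": 0, "hand": 1},
  {"tx": 0, "ty": -45, "tz": -35, "ax": 0, "ay": 0, "az": 0, "hand": 1},
  {"tx": 0, "ty": -45, "tz": -35, "ax": 0, "ay": 0, "az": 0, "hand": 1},
  {"tx": 0, "ty": 0, "tz": 0, "ax": 0, "ay": 0, "az": 0, "hand": 1},
])

```text
time: 13.0
tool_pos: [567.1, -70.1, 176.8]
tool_rot: [-0.861, -0.006, -0.006]
ft_force: [0.5, -0.2, -0.8]
opening: 0.5
```

```bash
python3 - <<'E'
from h import *
go([567,-150,300],Rt(.72))
a,da=save('scene','scene7'); b,db=save('top','top7')
cv2.imwrite('pics/c7.png',np.vstack([cv2.resize(a[70:230,60:310,::-1],None,fx=2,fy=2),cv2.resize(b[140:270,140:390,::-1],None,fx=2,fy=2)]))
for n,d,box in(('top',db,(235,280,180,236)),('scene',da,(222,262,160,196))):
    v,u=np.mgrid[box[2]:box[3],box[0]:box[1]]; P=pts(n,np.c_[u.ravel(),v.ravel()],d); P=P[(P[:,2]>20)&(P[:,2]<70)&(P[:,1]>0)&(P[:,1]<130)]
    A=np.c_[P[:,:2]-[567,-36],np.ones(len(P))]; co=np.linalg.lstsq(A,P[:,2],rcond=None)[0]; print(n,len(P),co,'median z',np.median(P[:,2]),'n high',(P[:,2]>46).sum())
E
```

```text
t 13.0 pos [567.1 -70.1 176.8] y [ 0.01  0.65 -0.76] x [ 1.   -0.    0.01] F [ 0.5 -0.2 -0.8] q [ 0.12  0.56  0.41  1.74 -0.84  1.4   0.89] op 0
  shift tool [   1.1 -145.6   19.7] rot [0.01  0.003 0.008]
top 2505 [-5.99805641e-05 -6.86742409e-04  3.99349412e+01] median z 39.88153399184944 n high 0
scene 1354 [-1.39594533e-02  1.02787383e-02  3.97012963e+01] median z 40.514523805911836 n high 0
```

View pics/c7.png

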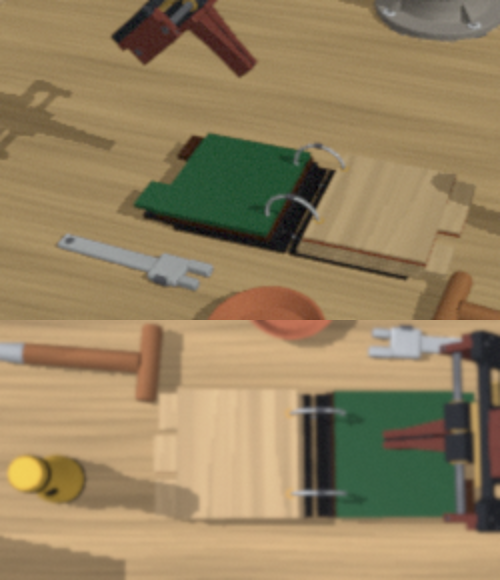

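The leaf lies flat on the left: its top is at 40 mm and level, the tab shows on the far left, and the green sample is uncovered. I'll lift a little more, settle, and hand in.

Call:
step_arm([
  {"tx": 0, "ty": -35, "tz": 30, "ax": 0, "ay": 0, "az": 0, "hand": 1},
  {"tx": 0, "ty": -35, "tz": 30, "ax": 0, "ay": 0, "az": 0, "hand": 1},
  {"tx": 0, "ty": 0, "tz": 0, "ax": 0, "ay": 0, "az": 0, "hand": 1},
  {"tx": 0, "ty": 0, "tz": 0, "ax": 0, "ay": 0, "az": 0, "hand": 1},
])

```text
time: 13.6
tool_pos: [564.4, -56.0, 269.4]
tool_rot: [-0.851, -0.008, 0.013]
ft_force: [-0.3, -1.1, 0.2]
opening: 0.5
```

```bash
python3 - <<'E'
from h import *
d0=np.load('pics/top0.npy');_,d=save('top','top8')
for nm,(u0,u1,v0,v1) in dict(torch=(140,190,200,240),sauc=(255,316,95,155),span=(320,405,135,165),dib=(125,225,138,185)).items():
    v,u=np.mgrid[v0:v1,u0:u1]
    for D in(d0,d):
        P=pts('top',np.c_[u.ravel(),v.ravel()],D); P=P[(P[:,2]>8)&(P[:,2]<200)]; print(nm,np.percentile(P,3,0).round(),np.percentile(P,97,0).round())
print(manip.read_state()['ft_force'],manip.job_done())
E
```

```text
torch [507. 261.  14.] [557. 303. 171.]
torch [507. 261.  13.] [557. 303. 171.]
sauc [721. -65.   8.] [843.  56.  26.]
sauc [721. -64.   8.] [843.  56.  25.]
span [ 697. -293.    8.] [ 734. -114.   15.]
span [ 697. -274.    8.] [ 734. -114.   15.]
dib [636. 162.  15.] [723. 383.  29.]
dib [636. 162.  15.] [723. 383.  30.]
the job is handed in; nothing more can be done
[ 0.76308985  0.30093615 -0.00749447] None
```

The cedar-red board now lies flat on the left-hand pile and the green sample is uncovered. I turned it by pushing its tab over the rings with the shut fingertips, and handed the job in at about 13.7 s.

**Final checks:**
- **Board:** its top measures 39.9 mm above the bench in the top view and 40.5 mm in the scene view. The fitted slope is under about 0.01 rad, so it is flat.
- **Other things:** torch, saucer and dibber measure the same as at the start to 1 mm. One edge of the spanner's measured extent reads 19 mm different (-293 to -274 mm), the other three edges are unchanged, and it looks unmoved in the pictures. I put that down to noise or the gripper partly hiding it, but did not check further.
- **Arm:** about 290 mm above the bench, with the wrist force near zero, so it is touching nothing.

**What went less well:**
- **Missed first pass:** the reported TCP lies about 35 mm beyond where the pictures show the fingertips. The first pass under the tab therefore went above it without touching; I backed out, corrected for this and did it again.
- **Harder final push:** pressing the board flat ended with a brief 20 N on the tool (vertical component). I backed off straight away. Readings during the rest of the turn were under about 5 N.

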